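Fit a necklace post into its hole in the display beam

TASK

Two square necklace posts stand on their heads on the counter, tenons up. Take the one with the thinner tenon, lay it on its side on the cork mat and let go to change your grip, then turn it tenon down and set it fully home, upright, in the hole of the graded beam that fits it snugly (the smallest it will enter), its shoulder down on the wood. Leave the other post and everything else where they stand.

Things in the scene. Friction and masses are not known exactly. Their poses are not given: they have to be found in the camera images.
- post_thin: Thinner tenon: the post to fit. Pale oak post, 120 mm, 0.12 kg, at first standing on its head: square body 34 x 34 x 84 mm long (two thin dark lines near the head end), then a round tenon 20 mm across, 36 mm long, tip tapered. Origin: centre of the head's end face; z along the post to the tenon tip; x, y square to the faces. Lying on a face it does not roll, its axis 17 mm up.
- post_thin_mid (a point): point on the post's axis 48 mm from its origin, near its centre of mass
- post_thin_shoulder (a point): point on the post's axis at the shoulder where the tenon begins, 84 mm from its origin
- post_thick: Thicker tenon: left alone. Pale oak post, 120 mm, 0.12 kg, at first standing on its head: square body 34 x 34 x 84 mm long (two thin dark lines near the head end), then a round tenon 30 mm across, 36 mm long, tip tapered. Origin: centre of the head's end face; z along the post to the tenon tip; x, y square to the faces. Lying on a face it does not roll, its axis 17 mm up.
- beam: pale wooden display beam, fixed to the counter, 76 x 184 mm and 54 mm high, at any yaw; origin at the centre of its underside, z up, the row of four graded holes along its y axis, growing towards +y.
- beam_hole0 (a point): centre of the mouth, at the beam's top, of the hole of 18 mm diameter (the smallest). All four holes are upright, blind and 42 mm deep.
- beam_hole1 (a point): centre of the mouth, at the beam's top, of the hole of 23 mm diameter (second). All four holes are upright, blind and 42 mm deep.
- beam_hole2 (a point): centre of the mouth, at the beam's top, of the hole of 28 mm diameter (third). All four holes are upright, blind and 42 mm deep.
- beam_hole3 (a point): centre of the mouth, at the beam's top, of the hole of 33 mm diameter (the largest). All four holes are upright, blind and 42 mm deep.
- mat: thin cork mat fixed on the counter, 200 mm along its x, 160 mm along its y, 3 mm thick, nothing on it; origin at the centre of its underside (on the counter), z up.
- candle_jar: amber glass candle jar with dark lid, 72 mm across, 85 mm high; origin at its underside. Bystander.
- dropper_bottle: small amber bottle, 38 mm across, 100 mm high; origin at its underside. Bystander.
- bowl: white ceramic bowl, 120 mm across, 45 mm high; origin at its underside. Bystander.
- soap_box: flat cardboard box 90 x 60 x 40 mm high with a paper band; origin at its underside. Bystander.
- balm_tin: flat round metal tin, 71 mm across, 26 mm high; origin at its underside. Bystander.
- wood_bangle: brown wooden ring lying flat, 72 mm across, 18 mm high; origin at its underside. Bystander.
There are look-alikes about, which are no part of the job. What is shaped like the post_thin but blue or purple is not meant.

How it is judged:
By the outcome, as a careful person would: the job done as asked, in the order asked, and still so for the second after the job is handed in, with the robot touching nothing.
It also fails if it takes over 58 s, if anything falls off the work surface, if the arm or the gripper's body presses on something with over 40 N, if the wrist force passes 120 N, or if a joint passes its speed limit or range.

ROBOT

A 6-joint arm with a two-finger parallel gripper is mounted at the origin on the work surface. World frame = base frame: x ahead of the robot, y to its left, z up, the work surface at z = 0. Lengths are in m, angles in degrees, forces in N, time in s.
With the tool pointing down it reaches from about 0.35 to 0.925 m from the base axis. Payload 6.4 kg.
Tool frame: the origin (TCP) lies at the very end of the fingers, on their centre line; the grasp point (between the pads) lies 19 mm behind it; z points along the fingers, y is the line along which they close (so a half turn about z gives the same grasp; the last joint's range is limited). The gripper opens to 85 mm and grips with 20 to 120 N. Pads are 22 mm wide; open, the fingers measure 114 mm over their backs; the gripper's body (76 mm by 85 mm) begins 54 mm behind the grasp point. The pads swing forward as they close: fully open they stand 13 mm farther back than shut.
Start: joints at [-73.688, 14.043, 89.255, -0, 76.702, -9.975], TCP at [0.288, -0.583, 0.231] pointing down, gripper open.
Joint ranges: [-179.41, 179.41], [-58.25, 129.5], [7.25, 145.43], [-54.29, 234.29], [11.92, 165.04], [-157.13, 157.13]. Speed limits (degrees/s): [147.25, 147.25, 180, 180, 180, 180].

INTERFACE

Orientations are given as a 3x3 rotation matrix whose columns are the frame's x, y, z axes.
In Python, from cell import env, cams gives the robot as it stands. The module is installed in compiled form; this text tells all that it offers.
- The arm moves only by the tool apply_moves, never from a script. Its argument "motion" is a list of rows, each a list of 7 numbers: the shift along the tool's x, y, z each as a share of 4 cm, from -1 to 1, then the turn, a rotation vector about the tool's x, y, z each as a share of 0.08 rad, from -1 to 1, then the gripper's target within -1 to 1 (shut at 1, half-way at 0, fully open at -1). In form: [[tx, ty, tz, wx, wy, wz, gripper], ...]. A call has 1 to 8 rows; each row shifts and turns the commanded pose from where the row before left it, along the tool's axes as they then stand; what a row does not reach is not made up. A row lasts 1/8 s, in which the tool goes at most 62.5 mm and 10.7 degrees, less where a joint would pass 70% of its speed; a pose out of reach is approached as far as the arm can. A call with a number of a shift or a turn outside -1 to 1 is refused whole. A call with a gripper value outside its range is refused whole. The fingers move at their own pace and stop on an object; "grip_force" is the grip in N (left out, the last holds). Time passes only in rows, so rows that do not move let the fingers close. It gives the time, the measured TCP pose, the force, the opening and the grip force at its end, in the units of the state.
- env.state(): the state, without advancing time (a new reading comes with each control period).
- cams.snapshot(name): name is "scene" or "side" or "wrist"; returns the picture (400x640x3 uint8, red, green, blue); there is no depth.
- cams.camera_params(name): a dict with "fov_y" (degrees; the focal length in pixels is half the picture's height over the tangent of half this angle, whatever the lens; pixels are square), "cx", "cy" (the principal point, pixels), "dist" ([k1, k2, p1, p2, k3] as OpenCV has them; the pictures are not rectified), "rvec" (rotation vector, rad) and "tvec" (3), from world to camera coordinates, as OpenCV has them; the wrist camera has in their place "T_tool_cam" (4x4, takes a point from camera to tool coordinates, whose origin is the TCP and whose axes are the flange's). Camera axes: x right, y down, z forward; pixel columns grow to the right and rows downward; lengths in m; the calibration is good to about 2 mm. A picture is of the moment at which its call begins: read the wrist's pose just before it. camera_params takes no time and is no camera call.
- env.job_done(): hands the job in; it is judged then, once.
Trained networks look in the newest picture that a camera, given by its name, has taken for a name from the list of things; names that differ only in an ending like _2 or _b are one class to them, and where a whole thing is asked for, a point or a joint stands for the part that bears it (a point fixed in the world has none). Each returns a list of dicts, best first, with "p" (0 to 1); they miss things now and then, are a little off and sometimes report something else, mostly with a low value. They report only what shows in the picture. A call takes as long as a camera call. They do not tell look-alikes from the thing itself.
- cams.regions_of(camera, name): "region" (400x640 bool, what is visible of it) and "uv" ([column, row] in pixels, amid what is visible of it).
The state is a dict: "time": time; "joint_pos": joint angles; "joint_velocities": joint speeds; "joint_torque": joint torques, N m; "tool_pos": TCP position; "tcp_rot": TCP orientation; "force": force on the tool from outside, world axes, zero at the start; "wrist_torque": the same for the moment, N m; "opening": finger opening in m; "gripper_force": force on a finger pad.
Only numpy, scipy, OpenCV 4.12 (cv2) and the standard library are available. Lean on these libraries where they do the work, as an engineer would, in place of code of your own. Each camera call takes 0.05 s, during which the arm holds its last target. There are 200 camera calls.

## Working session

There is one attempt and no reset: what is moved stays moved. The work goes in short steps, Python scripts to look and compute and a tool call to move; the robot and the scene stay as the last step left them, time stands still between calls to the robot, and variables do not carry over. Pictures are saved under pics/ and viewed, at most 10 in all, crops included, and the job is handed in when it is done.

Besides the shell and the picture viewer there is one more tool, called after ">>>" as a command line: name --pt "numbers of a row" for each row, then --argument value for the rest. apply_moves: Moves the arm, as the interface text tells. Shift numbers are shares of 4 cm and turn numbers shares of 0.08 rad, none past 1 either way. Its arguments: {"type":"object","properties":{"motion":{"type":"array","items":{"type":"array","items":{"type":"number"}}},"grip_force":{"type":"number"}},"required":["motion"]}

```bash
mkdir -p pics; python3 - <<'E'
from cell import env,cams
import cv2,numpy as np
a=cams.snapshot("scene");b=cams.snapshot("side")
cv2.imwrite("pics/a.png",a[:,:,::-1]);cv2.imwrite("pics/b.png",b[:,:,::-1])
for c in("scene","side"):
  print(c,cams.camera_params(c))
  for n in("post_thin","post_thick","beam","mat","beam_hole0","beam_hole1","beam_hole2","beam_hole3","post_thin_shoulder"):
    print(n,[(np.round(r["uv"]),round(r["p"],2),int(r["region"].sum())) for r in cams.regions_of(c,n)][:4])
print(cams.camera_params("wrist"));print(env.state())
E
```

```text
scene {'fov_y': 52.86322182919852, 'cx': 315.4296320343783, 'cy': 199.90000339379444, 'dist': array([-0.03283313,  0.        ,  0.        ,  0.        ,  0.        ]), 'rvec': array([ 1.94871188,  1.42427525, -0.6050239 ]), 'tvec': array([-0.1810368 , -0.32489767,  1.6874362 ])}
post_thin [(array([411., 203.]), 0.89, 336), (array([431., 216.]), 0.86, 476), (array([385., 200.]), 0.66, 393)]
post_thick [(array([369., 164.]), 0.53, 344)]
beam [(array([241., 221.]), 0.68, 1888)]
mat [(array([322., 201.]), 0.81, 2036)]
beam_hole0 [(array([242., 220.]), 0.57, 1845), (array([371., 162.]), 0.57, 313)]
beam_hole1 [(array([242., 220.]), 0.57, 1845), (array([371., 162.]), 0.57, 313)]
beam_hole2 [(array([242., 220.]), 0.57, 1845), (array([371., 162.]), 0.57, 313)]
beam_hole3 [(array([242., 220.]), 0.57, 1845), (array([371., 162.]), 0.57, 313)]
post_thin_shoulder [(array([410., 203.]), 0.75, 449), (array([382., 200.]), 0.67, 426), (array([454., 203.]), 0.64, 350), (array([400., 183.]), 0.63, 377)]
side {'fov_y': 42.25281829715832, 'cx': 318.96221947404, 'cy': 193.54619967285836, 'dist': array([-0
[... 1636 characters left out ...]
e+01, -9.97529869e+00]), 'joint_velocities': array([-0.00698112, -0.04228709,  0.02303115, -0.06283483,  0.06840164,
        0.04117121]), 'joint_torque': array([ 5.12174229e-04, -4.29517508e+01, -3.26427770e+01, -1.21128705e-04,
        4.50672696e-04, -5.50905966e-06]), 'tool_pos': array([ 0.28786759, -0.58278376,  0.2313011 ]), 'tcp_rot': array([[ 8.96583042e-01,  4.42875658e-01, -2.67829034e-05],
       [ 4.42875659e-01, -8.96583041e-01,  2.53852068e-05],
       [-1.27706068e-05, -3.46214419e-05, -9.99999999e-01]]), 'force': array([ 0.3554794 ,  0.87248897, -0.93264652]), 'wrist_torque': array([ 0.06199142, -0.02100056, -0.03933786]), 'gripper_force': 0.0, 'opening': 0.08539661103530548}
```

View pics/a.png

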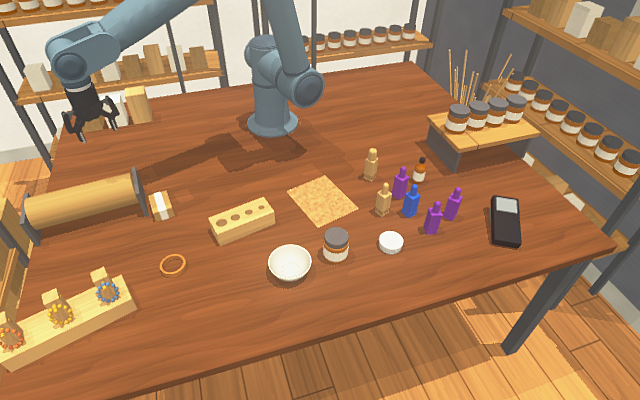

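View pics/b.png

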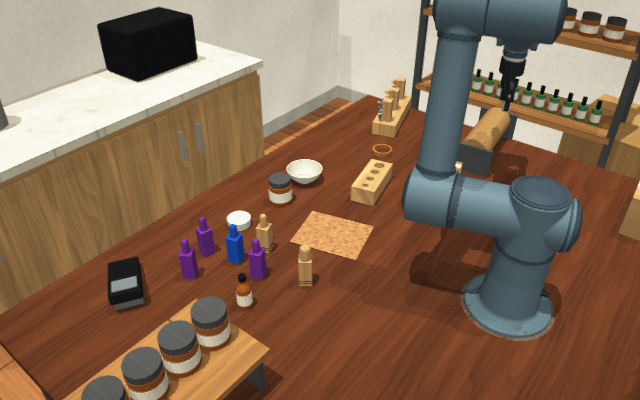

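The pale posts are A, at scene (371,164) / side (305,266), and B, at scene (384,200) / side (264,232). The blue and purple ones are look-alikes. I'll compare tenon widths in one enlarged crop and triangulate.

```bash
cat > h.py <<'E'
from cell import env,cams
import cv2,numpy as np
from scipy.optimize import least_squares
def K(c):
    p=cams.camera_params(c);f=200/np.tan(np.radians(p["fov_y"]/2))
    return np.array([[f,0,p["cx"]],[0,f,p["cy"]],[0,0,1.]]),p["dist"],p
def ext(c,T=None):
    k,d,p=K(c)
    if c!="wrist": return cv2.Rodrigues(p["rvec"])[0],p["tvec"]
    M=T@p["T_tool_cam"]; return M[:3,:3].T,-M[:3,:3].T@M[:3,3]
def tool():
    s=env.state();T=np.eye(4);T[:3,:3]=s["tcp_rot"];T[:3,3]=s["tool_pos"];return T
def proj(P,c,T=None):
    k,d,_=K(c);R,t=ext(c,T);return cv2.projectPoints(np.atleast_2d(P).astype(float),cv2.Rodrigues(R)[0],t,k,d)[0][:,0]
def ray(uv,c,T=None):
    k,d,_=K(c);R,t=ext(c,T);q=cv2.undistortPoints(np.array([[uv]],float),k,d)[0,0]
    v=R.T@np.r_[q,1];return -R.T@t,v/np.linalg.norm(v)
def onz(uv,z,c,T=None):
    o,v=ray(uv,c,T);return o+v*(z-o[2])/v[2]
def tri(views):
    A=np.zeros((3,3));b=np.zeros(3);rs=[ray(*v) for v in views]
    for o,v in rs: m=np.eye(3)-np.outer(v,v);A+=m;b+=m@o
    X=np.linalg.solve(A,b);return X,[np.linalg.norm(np.cross(X-o,v)) for o,v in rs]
E
python3 - <<'E'
from h import *
a=cv2.imread("pics/a.png");b=cv2.imread("pics/b.png")
f=lambda i,u,v:cv2.resize(i[v-28:v+28,u-28:u+28],(380,280*380//380+0),interpolation=cv2.INTER_CUBIC) if 0 else cv2.resize(i[v-28:v+28,u-28:u+28],(290,290),interpolation=cv2.INTER_CUBIC)
cv2.imwrite("pics/c.png",np.vstack([np.hstack([f(a,371,164),f(a,384,200)]),np.hstack([f(b,305,266),f(b,264,232)])]))
for n,u,v in(("A",(371,166),(305,267)),("B",(384,201),(264,234)),("mat",(322,201),(332,234)),("beam",(242,220),(372,182)),("tin",(391,242),(239,220)),("dropper",(419,172),(244,292)),("jar",(336,245),(280,188))):
    print(n,[np.round(x,4) for x in tri([(u,"scene"),(v,"side")])])
E
```

```text
A [array([0.4511, 0.2483, 0.0517]), array([0.0007, 0.0007])]
B [array([0.6247, 0.2159, 0.0515]), array([0.0006, 0.0006])]
mat [array([ 0.5139,  0.048 , -0.0015]), array([0., 0.])]
beam [array([ 0.5498, -0.2226,  0.0255]), array([0.0026, 0.0026])]
tin [array([0.7597, 0.1818, 0.0153]), array([0., 0.])]
dropper [array([0.5197, 0.4008, 0.0414]), array([0.0009, 0.0009])]
jar [array([0.7446, 0.012 , 0.0453]), array([0.0001, 0.0001])]
```

View pics/c.png

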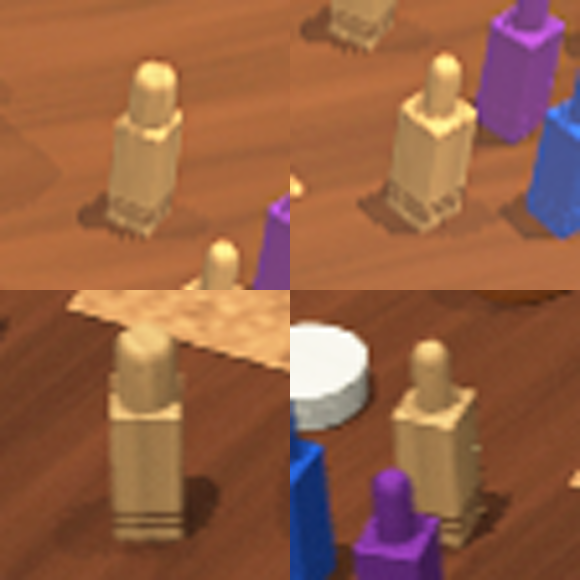

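B (scene (384,200), side (264,232)) has the clearly thinner tenon and is pale, so it is post_thin. A (scene (371,164)) has the thick tenon. B stands at about (0.625, 0.216). I'll move over the beam for a close look.

>>> apply_moves --pt "1 -0.6 -0.4 0 0 0 -1" --pt "1 -0.6 -0.4 0 0 0 -1" --pt "1 -0.6 -0.4 0 0 0 -1" --pt "1 -0.6 -0.4 0 0 0 -1" --pt "1 -0.6 -0.4 0 0 0 -1" --pt "1 -0.6 -0.4 0 0 0 -1" --pt "1 -0.6 -0.4 0 0 0 -1" --pt "0 0 0 0 0 0 -1"

```text
time: 2.0
tool_pos: [0.4662, -0.3064, 0.3454]
tcp_rot: [[0.895, 0.447, 0.003], [0.447, -0.895, -0.002], [0.001, 0.003, -1.0]]
force: [0.3, -0.4, -0.7]
opening: 0.0852
gripper_force: 0.0
```

```bash
python3 - <<'E'
from h import *
T=tool();np.save("T1.npy",T);a=cams.snapshot("wrist");cv2.imwrite("pics/w1.png",a[:,:,::-1])
print(env.state()["joint_pos"].round(1),T.round(4))
print(proj([.55,-.2226,.054],"wrist",T))
for r in cams.regions_of("wrist","beam")[:2]:
  c=cv2.findContours(r["region"].astype(np.uint8),0,2)[0];c=max(c,key=cv2.contourArea);print(r["p"],r["uv"],cv2.approxPolyDP(c,6,True)[:,0].tolist())
E
```

```text
[-45.1  -2.6  95.5  -0.   87.   18.5] [[ 0.8946  0.4468  0.0028  0.4662]
 [ 0.4468 -0.8946 -0.0023 -0.3064]
 [ 0.0014  0.0033 -1.      0.3454]
 [ 0.      0.      0.      1.    ]]
[[289.78627368  74.83764664]]
0.9 [290.2, 76.2] [[229, 30], [223, 90], [351, 119], [366, 63]]
```

View pics/w1.png

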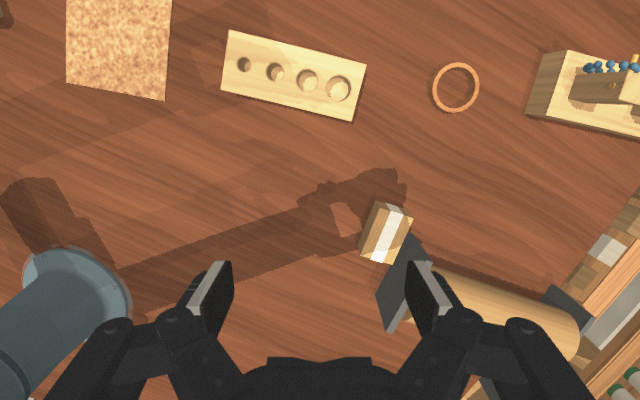

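The beam's holes run from smallest at (244,65) through (275,72) [23 mm, ours], (307,80) and (339,88). The cork mat is at upper left. Next I'll look over the post.

>>> apply_moves --pt "0.7 -1 0 0 0 0 -1" --pt "0.7 -1 0 0 0 0 -1" --pt "0.7 -1 0 0 0 0 -1" --pt "0.7 -1 0 0 0 0 -1" --pt "0.7 -1 0 0 0 0 -1" --pt "0.7 -1 0 0 0 0 -1" --pt "0.7 -1 0 0 0 0 -1" --pt "0 0 0 0 0 0 -1"

```text
time: 3.1
tool_pos: [0.5161, 0.031, 0.3424]
tcp_rot: [[0.895, 0.445, -0.002], [0.445, -0.895, 0.0], [-0.001, -0.001, -1.0]]
force: [-0.2, -1.2, 0.6]
opening: 0.085
gripper_force: 0.0
```

```bash
python3 - <<'E'
from h import *
T=tool();np.save("T2.npy",T);a=cams.snapshot("wrist");cv2.imwrite("pics/w2.png",a[:,:,::-1])
print(env.state()["joint_pos"].round(1),T.round(4))
print(proj([.6247,.2159,.05],"wrist",T),proj([.514,.048,.0],"wrist",T))
for n in("beam","post_thin","mat"):
 for r in cams.regions_of("wrist",n)[:5]:
  c=cv2.findContours(r["region"].astype(np.uint8),0,2)[0];c=max(c,key=cv2.contourArea);print(n,round(r["p"],2),r["uv"],cv2.approxPolyDP(c,4,True)[:,0].tolist())
T1=np.load("T1.npy")
for p in((244,65),(275,72),(307,80),(339,88)):print(onz(p,.054,"wrist",T1).round(4))
E
```

```text
[ -9.3  -8.2 100.9  -0.   87.4  54.4] [[ 8.954e-01  4.452e-01 -1.600e-03  5.161e-01]
 [ 4.452e-01 -8.954e-01  3.000e-04  3.100e-02]
 [-1.300e-03 -1.000e-03 -1.000e+00  3.424e-01]
 [ 0.000e+00  0.000e+00  0.000e+00  1.000e+00]]
[[227.4771721   19.69927055]] [[308.7744944  148.23914505]]
beam 0.73 [472.0, 210.8] [[419, 170], [405, 209], [414, 223], [520, 245], [537, 202], [521, 193]]
post_thin 0.66 [229.3, 22.4] [[207, 3], [207, 31], [225, 43], [247, 45], [250, 22], [238, 8]]
post_thin 0.58 [150.5, 36.0] [[117, 19], [115, 29], [129, 47], [158, 55], [180, 53], [177, 28], [152, 17]]
mat 0.92 [308.8, 146.8] [[270, 77], [252, 199], [343, 217], [372, 100]]
[ 0.5345 -0.1629  0.054 ]
[ 0.5446 -0.2035  0.054 ]
[ 0.5543 -0.246   0.054 ]
[ 0.5644 -0.289   0.054 ]
```

View pics/w2.png

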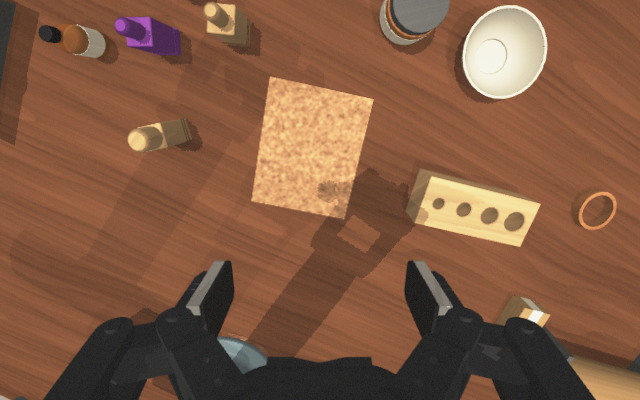

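The wrist view shows post B at (229,22) with the purple look-alike at (150,36), the mat at (309,148) and the beam's second hole at (464,209). Now to compute poses.

```bash
python3 - <<'E'
from h import *
T1=np.load("T1.npy");T2=np.load("T2.npy")
for p,q in(((244,65),(438,203)),((275,72),(464,209)),((307,80),(489.5,216)),((339,88),(514,222))):
  print("hole",*[np.round(x,4) for x in tri([(p,"wrist",T1),(q,"wrist",T2)])])
for p in((270,77),(372,100),(343,217),(252,199)):print("mat",onz(p,.003,"wrist",T2).round(4))
for p in((150,36),):print("purple wrist",onz(p,.05,"wrist",T2).round(3))
S=[("scene",[(377.8,192.3),(384,196.1),(391.7,193.6)]),("side",[(256.3,227.2),(269.4,228.5),(272.1,223.3)])]
for c,l in S:
  for p in l: print(c,onz(p,.084,c).round(4))
for u in((400,183),(411,203),(433,217),(453,204)): print("decoy",onz(u,.05,"scene").round(3))
# yaw fit: silhouette moments by overlap of projected hull with network region
from scipy.spatial import ConvexHull
def pts(x,y,a):
  P=[(sx*17,sy*17,z) for sx in(-1,1) for sy in(-1,1) for z in(0,84)]
  P=np.array(P)/1e3;P[:,:2]=P[:,:2]@np.array([[np.cos(a),np.sin(a)],[-np.sin(a),np.cos(a)]]);return P+[x,y,0]
def ten(x,y):
  t=np.linspace(0,6.28,16);return np.vstack([np.c_[x+r*np.cos(t),y+r*np.sin(t),0*t+z] for r,z in((.010,.084),(.010,.112),(.007,.12))])
def mask(c,T,x,y,a):
  m=np.zeros((400,640),np.uint8)
  for P in(pts(x,y,a),ten(x,y)):
    cv2.fillConvexPoly(m,cv2.convexHull((proj(P,c,T)*16).astype(np.int32)),1,shift=4)
  return m>0
R=[]
for c,uv,n in(("scene",(384,200),"post_thin"),("side",(264,232),"post_thin"),("wrist",(229,22),"post_thin")):
  cams.snapshot(c);T=tool() if c=="wrist" else None
  for r in cams.regions_of(c,n):
    if np.hypot(*(np.array(r["uv"])-uv))<8: R.append((c,T,r["region"]));break
print([r[0] for r in R])
best=[]
def cost(x,y,a):return sum(1-(mask(c,T,x,y,a)&g).sum()/(mask(c,T,x,y,a)|g).sum() for c,T,g in R)
for a in np.radians(np.arange(0,90,6)):
  g=min((cost(x,y,a),x,y) for x in np.arange(.615,.634,.003) for y in np.arange(.208,.226,.003));best.append((g[0],np.degrees(a),g[1],g[2]))
for b in sorted(best)[:5]:print(np.round(b,3))
E
```

```text
hole [ 0.5347 -0.162   0.0504] [0.0003 0.0003]
hole [ 0.5448 -0.2032  0.0519] [0.0003 0.0003]
hole [ 0.5541 -0.2459  0.0531] [0.0003 0.0003]
hole [ 0.5639 -0.2889  0.0523] [0.0006 0.0006]
mat [0.5843 0.1458 0.003 ]
mat [ 0.6229 -0.0056  0.003 ]
mat [ 0.4353 -0.0549  0.003 ]
mat [0.3962 0.0964 0.003 ]
purple wrist [0.563 0.302 0.05 ]
scene [0.6135 0.1962 0.084 ]
scene [0.6351 0.2073 0.084 ]
scene [0.6319 0.235  0.084 ]
side [0.6321 0.2348 0.084 ]
side [0.6003 0.2172 0.084 ]
side [0.6097 0.1958 0.084 ]
decoy [0.56  0.305 0.05 ]
decoy [0.658 0.295 0.05 ]
decoy [0.733 0.33  0.05 ]
decoy [0.702 0.42  0.05 ]
['scene', 'side', 'wrist']Traceback (most recent call last):
  File "<stdin>", line 32, in <module>
  File "<stdin>", line 32, in <genexpr>
  File "<stdin>", line 30, in cost
  File "<stdin>", line 30, in <genexpr>
  File "<stdin>", line 21, in mask
  File "h.py", line 14, in proj
    k,d,_=K(c);R,t=ext(c,T);return cv2.projectPoints(np.atleast_2d(P).astype(float),cv2.Rodrigues(R)[0],t,k,d)[0][:,0]
                   ~~~^^^^^
  File "h.py", line 8, in ext
    k,d,p=K(c)
          ~^^^
  File "h.py", line 5, in K
    p=cams.camera_params(c);f=200/np.tan(np.radians(p["fov_y"]/2))
ValueError: time passes only in moves, steps and waits
```

>>> apply_moves --pt "0.65 -1 0.5 0 0 0 -1" --pt "0.65 -1 0.5 0 0 0 -1" --pt "0.65 -1 0.5 0 0 0 -1" --pt "0 0 0 0 1 0 -1" --pt "0 0 0 0 1 0 -1" --pt "0 0 0 0 1 0 -1" --pt "0 0 0 0 1 0 -1" --pt "0 0 0 0 1 0 -1"

```text
time: 4.6
tool_pos: [0.5331, 0.1716, 0.2836]
tcp_rot: [[0.825, 0.443, 0.352], [0.407, -0.897, 0.173], [0.392, 0.0, -0.92]]
force: [-0.2, 0.0, -0.8]
opening: 0.0856
gripper_force: 0.0
```

```bash
cat > fit.py <<'E'
from h import *
import pickle
s=env.state();pickle.dump(s,open("s%.2f.pkl"%s["time"],"wb"))
print(s["joint_pos"].round(1),s["tool_pos"].round(4),s["tcp_rot"].round(3).tolist())
E
python3 fit.py
```

```text
[  1.9 -13.9 113.9  10.8  59.3  61.8] [0.5331 0.1716 0.2836] [[0.825, 0.443, 0.352], [0.407, -0.897, 0.173], [0.392, 0.0, -0.92]]
```

```bash
cat > fk.py <<'E'
import numpy as np
from scipy.optimize import least_squares
from scipy.spatial.transform import Rotation as Ro
def E(s,*a): return Ro.from_euler(s,a,degrees=True).as_matrix()
def rot(q): return E("z",q[0])@E("y",q[1]+q[2])@E("z",-q[3])@E("y",q[4])@E("z",-q[5])@E("z",C)
C=90
def fk(q,P):
    d,H,a2,a3,e,L=P;R=rot(q)
    return E("z",q[0])@(np.array([0,d,H])+E("y",q[1])@[0,0,a2]+E("y",q[1]+q[2])@[e,0,a3])+R@[0,0,L],R
D=[([-73.688,14.043,89.255,0,76.704,-9.975],[.28787,-.58278,.2313]),([-45.1,-2.6,95.5,0,87,18.5],[.4662,-.3064,.3454]),
([-9.3,-8.2,100.9,0,87.4,54.4],[.5161,.031,.3424]),([1.9,-13.9,113.9,10.8,59.3,61.8],[.5331,.1716,.2836])]
def fit(D):
    f=lambda P:np.concatenate([fk(q,P)[0]-p for q,p in D])
    r=least_squares(f,[.11,.3,.4,.4,0,.2]);return r.x,np.abs(f(r.x)).max()
P,err=fit(D)
def ik(p,R,q0,P=None):
    P=globals()["P"] if P is None else P
    f=lambda q:np.r_[(fk(q,P)[0]-p)*10,(rot(q)-R).ravel()*2]
    lo=[-179,-58,7.5,-54,12.2,-157];hi=[179,129,145,234,165,157]
    r=least_squares(f,np.clip(q0,np.array(lo)+1,np.array(hi)-1),bounds=(lo,hi),x_scale=30);return r.x,r.cost
if __name__=="__main__":
    print(P.round(4),err);print(rot(D[3][0]).round(3).tolist())
E
python3 fk.py
```

```text
Traceback (most recent call last):
  File "fk.py", line 15, in <module>
    P,err=fit(D)
          ~~~^^^
  File "fk.py", line 14, in fit
    r=least_squares(f,[.11,.3,.4,.4,0,.2]);return r.x,np.abs(f(r.x)).max()
  File "fk.py", line 13, in <lambda>
    f=lambda P:np.concatenate([fk(q,P)[0]-p for q,p in D])
                               ~~^^^^^
  File "fk.py", line 9, in fk
    return E("z",q[0])@(np.array([0,d,H])+E("y",q[1])@[0,0,a2]+E("y",q[1]+q[2])@[e,0,a3])+R@[0,0,L],R
           ~~~~~~~~~~~^^~~~~~~~~~~~~~~~~~~~~~~~~~~~~~~~~~~~~~~~~~~~~~~~~~~~~~~~~~~~~~~~~~
ValueError: matmul: Input operand 1 has a mismatch in its core dimension 0, with gufunc signature (n?,k),(k,m?)->(n?,m?) (size 1 is different from 3)
```

```bash
sed -i 's/from_euler(s,a,degrees/from_euler(s,a[0],degrees/; s/E("z",-q\[5\])@E("z",C)/E("z",q[5]+C)/' fk.py; python3 fk.py; sed -i 's/E("z",-q\[3\])/E("z",q[3])/' fk.py; python3 fk.py
```

```text
[ 0.1189 -0.3919  0.0824  0.5059 -0.5669 -0.1167] 0.017610345116290282
[[0.789, 0.497, 0.361], [0.575, -0.804, -0.149], [0.216, 0.325, -0.92]]
[0.1134 0.2687 0.4178 0.5682 0.0608 0.2521] 0.0009400298993681999
[[0.825, 0.443, 0.351], [0.407, -0.897, 0.173], [0.391, 0.0, -0.92]]
```

```bash
cat > plan.py <<'E'
from fk import *
def Rt(az,p,flip=0):
    # z at azimuth az, p deg below horizontal; x on upper side; flip: half turn about z
    a,b=np.radians([az,p]);z=np.array([np.cos(a)*np.cos(b),np.sin(a)*np.cos(b),-np.sin(b)])
    x=np.array([np.cos(a)*np.sin(b),np.sin(a)*np.sin(b),np.cos(b)]);R=np.c_[x,np.cross(z,x),z]
    return R@np.diag([-1,-1,1]) if flip else R
def chain(name,poses,q):
    print(name)
    for g,R in poses:
        q,c=ik(np.array(g)+.019*R[:,2],R,q);w=fk(q,P)[0]-P[5]*R[:,2];print(np.round(q).astype(int),"cost %.1e"%c,"wrist",w.round(2))
    return q
E
python3 - <<'E'
from plan import *
q=D[3][0]
B=np.array([.6215,.2155,.05]);s=np.array([np.cos(np.radians(26)),np.sin(np.radians(26)),0])
q1=chain("pick26",[((B-.1*s+[0,0,.1]),Rt(26,p)) for p in(60,50,40,30,20)]+[(B-.1*s,Rt(26,20)),(B,Rt(26,20)),(B+[0,0,.1],Rt(26,20))],q)
M=np.array([.51,.045,.12])
q2=chain("lay",[(M+[.05,.08,0],Rt(26,20)),(M,Rt(26,35))]+[(M,Rt(26,p)) for p in(50,70,90,110)]+[(M-[0,0,.1],Rt(26,110))],q1)
q3=chain("regrip",[(M,Rt(26,90)),(M,Rt(-60,90)),(M,Rt(-154,90)),(M-[0,0,.1],Rt(-154,90)),(M,Rt(-60,90)),(M,Rt(26,90))],q2)
H=np.array([.545,-.203,.2])
for az in(0,13,26,50,80,103):
  chain("fin%d"%az,[(H,Rt(az,p)) for p in(90,70,50,30,15,0)]+[(H-[0,0,.1],Rt(az,0))],q3)
E
```

```text
pick26
[  1  -5 124  22  35  50] cost 4.9e-20 wrist [0.43 0.12 0.35]
[ -1  -7 130  40  27  31] cost 5.2e-28 wrist [0.4  0.11 0.33]
[ -3  -8 134  71  23   1] cost 4.1e-25 wrist [0.37 0.09 0.3 ]
[ -5  -7 138 103  27 -32] cost 5.0e-29 wrist [0.35 0.08 0.27]
[ -7  -3 140 124  38 -53] cost 1.8e-30 wrist [0.33 0.08 0.23]
[ -7  18 136 138  49 -72] cost 8.0e-27 wrist [0.33 0.08 0.13]
[  1  26 123 144  43 -71] cost 1.0e-20 wrist [0.42 0.12 0.13]
[  1  10 126 133  33 -57] cost 4.1e-25 wrist [0.42 0.12 0.23]
lay
[-14   6 136 121  44 -56] cost 1.1e-18 wrist [0.36 0.03 0.2 ]
[-26  -8 140  83  41 -27] cost 2.9e-23 wrist [ 0.34 -0.04  0.25]
[-21  -9 135  52  36   5] cost 7.2e-22 wrist [ 0.38 -0.02  0.3 ]
[-14  -4 125  18  45  39] cost 4.1e-24 wrist [0.44 0.01 0.34]
[ -8   5 115   0  61  56] cost 6.9e-30 wrist [0.51 0.04 0.35]
[ -3  15 104 -10  78  64] cost 3.3e-30 wrist [0.58 0.08 0.34]
[ -3  25 105 -10  68  66] cost 8.3e-24 wrist [0.58 0.08 0.24]
regrip
[ -8   5 115   0  61  56] cost 4.6e-25 wrist [0.51 0.05 0.35]
[ -8   5 115   0  61 142] cost 2.0e-20 wrist [0.51 0.04 0.35]
[-23   1 138  62  25 1
[... 2291 characters left out ...]
-45] cost 8.1e-19 wrist [ 0.51 -0.4   0.32]
[-50  31  93  53 112 -47] cost 8.5e-23 wrist [ 0.51 -0.42  0.26]
[-50  37  92  62 120 -47] cost 5.7e-23 wrist [ 0.5  -0.43  0.2 ]
[-50  47  89  58 117 -54] cost 1.4e-19 wrist [ 0.5  -0.43  0.1 ]
fin103
[-32   8 102   0  70 -45] cost 8.7e-26 wrist [ 0.54 -0.2   0.43]
[-37  15  95  13  85 -53] cost 2.7e-30 wrist [ 0.56 -0.28  0.42]
[-41  23  89  23 101 -56] cost 2.0e-30 wrist [ 0.58 -0.35  0.38]
[-43  32  84  32 115 -57] cost 1.1e-30 wrist [ 0.59 -0.4   0.32]
[-44  38  82  40 125 -55] cost 1.2e-20 wrist [ 0.6  -0.42  0.26]
[-45  44  80  49 134 -52] cost 5.2e-20 wrist [ 0.6  -0.43  0.2 ]
[-45  54  77  44 130 -58] cost 2.9e-19 wrist [ 0.6  -0.43  0.1 ]
```

>>> apply_moves --pt "0 0 0 0 0.8 0 -1" --pt "0 0 0 0 0.8 0 -1" --pt "0 0 0 0 0.8 0 -1" --pt "0 0 0 0 0.8 0 -1" --pt "0 0 0 0 0.8 0 -1" --pt "0 0 0 0 0.8 0 -1" --pt "0 0 0 0 0.8 0 -1" --pt "0 0 0 0 0.8 0 -1"

```text
time: 5.6
tool_pos: [0.5331, 0.1716, 0.2835]
tcp_rot: [[0.547, 0.443, 0.711], [0.27, -0.897, 0.35], [0.792, 0.001, -0.61]]
force: [0.6, -0.2, 0.0]
opening: 0.0856
gripper_force: 0.0
```

```bash
cat > cad.py <<'E'
from h import *
_c={n:cams.camera_params(n) for n in("scene","side","wrist")}
import h
def K2(c):
    p=_c[c];f=200/np.tan(np.radians(p["fov_y"]/2));return np.array([[f,0,p["cx"]],[0,f,p["cy"]],[0,0,1.]]),p["dist"],p
h.K=K2
t=np.linspace(0,6.28,16)
BOX=np.array([(a*17,b*17,z) for a in(-1,1) for b in(-1,1) for z in(0,84)])/1e3
TEN=np.vstack([np.c_[r*np.cos(t),r*np.sin(t),0*t+z] for r,z in((.010,.084),(.010,.112),(.007,.12))])
def mask(c,T,M):
    m=np.zeros((400,640),np.uint8)
    for Q in(BOX,TEN): cv2.fillConvexPoly(m,cv2.convexHull((proj(Q@M[:3,:3].T+M[:3,3],c,T)*16).astype(np.int32)),1,shift=4)
    return m>0
def iou(a,b): return (a&b).sum()/max(1,(a|b).sum())
def obs(c,M,name="post_thin"):
    T=tool() if c=="wrist" else None;im=cams.snapshot(c);m=mask(c,T,M)
    L=[(iou(m,r["region"]),r["region"]) for r in cams.regions_of(c,name)]
    L=[l for l in L if l[0]>.2]
    return (c,T,max(L,key=lambda l:l[0])[1],im) if L else (c,T,None,im)
def up(x,y,a,z=0):
    M=np.eye(4);M[:2,:2]=[[np.cos(a),-np.sin(a)],[np.sin(a),np.cos(a)]];M[:3,3]=x,y,z;return M
E
cat > m1.py <<'E'
from cad import *
import sys
from scipy.optimize import minimize
M0=up(.6215,.2155,np.radians(26))
O=[obs(c,M0) for c in sys.argv[1:]]
cv2.imwrite("pics/%s_%.1f.png"%(O[-1][0],env.state()["time"]),O[-1][3][:,:,::-1])
O=[o for o in O if o[2] is not None];print([o[0] for o in O])
cost=lambda v:sum(1-iou(mask(o[0],o[1],up(v[0],v[1],np.radians(v[2]))),o[2]) for o in O)
R=[minimize(lambda v:cost((v[0]/100,v[1]/100,v[2])),[62.15,21.55,a],method="Nelder-Mead",options=dict(initial_simplex=[[62.15,21.55,a],[62.8,21.6,a],[62.15,22.1,a],[62.3,21.7,a+8]])) for a in(5,15,26,40,60)]
for r in sorted(R,key=lambda r:r.fun)[:3]:print(r.x.round(2),round(r.fun,3))
s=env.state();print(s["joint_pos"].round(1),s["tool_pos"].round(4),s["tcp_rot"].round(3).tolist())
E
python3 m1.py scene side wrist
```

```text
['scene', 'side', 'wrist']
[62.01 21.49 29.2 ] 0.554
[62.   21.49 30.18] 0.554
[62.08 21.6  31.39] 0.574
[ -4.9 -26.7 131.4  44.3  35.9  31.3] [0.5334 0.1718 0.2841] [[0.548, 0.443, 0.709], [0.271, -0.897, 0.35], [0.791, 0.001, -0.612]]
```

>>> apply_moves --pt "0 0 0 0 1 0 -1" --pt "0 0 0 0 1 0 -1" --pt "0 0 0 0 1 0 -1" --pt "0 0 0 0.35 0.85 -0.1 -1" --pt "-0.9 0 0.4 0 0 0 -1" --pt "-0.9 0 0.4 0 0 0 -1" --pt "-0.9 0 0.4 0 0 0 -1" --pt "0 0 0 0 0 0 -1"

```text
time: 6.9
tool_pos: [0.5385, 0.1763, 0.1614]
tcp_rot: [[0.313, 0.469, 0.826], [0.157, -0.883, 0.442], [0.937, -0.008, -0.35]]
force: [0.1, 1.1, 0.6]
opening: 0.0853
gripper_force: 0.0
```

```bash
python3 m1.py wrist
```

```text
['wrist']
[62.01 21.31 21.66] 0.046
[62.   21.35 22.91] 0.048
[61.89 21.28 22.03] 0.051
[ -8.6  -7.5 140.4 115.1  38.3 -44.9] [0.5406 0.1761 0.1667] [[0.304, 0.469, 0.829], [0.158, -0.883, 0.442], [0.94, -0.003, -0.342]]
```

>>> apply_moves --pt "0 0 0 -0.8 0 0.3 -1" --pt "-0.9 0 0.55 0 0 0 -1" --pt "-0.9 0 0.55 0 0 0 -1" --pt "-0.9 0 0.55 0 0 0 -1" --pt "0 0 0 0 0 0 -1" --pt "0.15 0 0.4 0 0 0 -1" --pt "0 0 0 0 0 0 -1" --pt "0 0 0 0 0 0 -1"

```text
time: 8.0
tool_pos: [0.5789, 0.1934, 0.0445]
tcp_rot: [[0.311, 0.408, 0.859], [0.137, -0.913, 0.384], [0.941, -0.002, -0.34]]
force: [-0.0, -0.6, -0.3]
opening: 0.0855
gripper_force: 0.0
```

```bash
python3 - <<'E'
from h import *
T=tool();print(T.round(4));print(np.linalg.inv(T)@[.620,.2134,.048,1],np.linalg.inv(T)@[.620,.2134,.12,1])
a=cams.snapshot("wrist");cv2.imwrite("pics/w3.png",a[:,:,::-1])
E
```

```text
[[ 0.3108  0.4076  0.8587  0.5789]
 [ 0.1369 -0.9132  0.3839  0.1934]
 [ 0.9406 -0.0018 -0.3396  0.0445]
 [ 0.      0.      0.      1.    ]]
[ 0.01875023 -0.00156397  0.04177775  1.        ] [ 0.08647157 -0.00169212  0.01732771  1.        ]
```

View pics/w3.png

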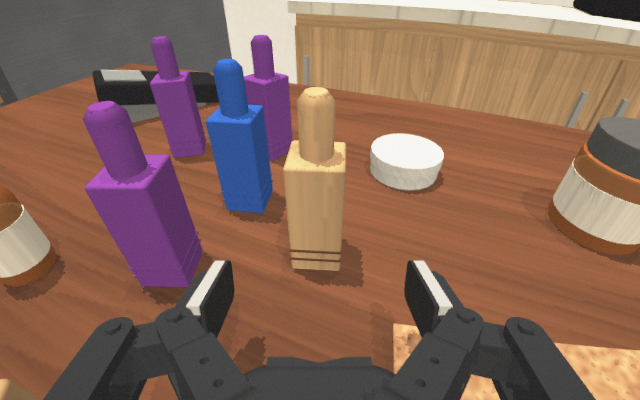

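The post stands centred between the fingers at (316,180), square to them, and the look-alikes are clear of the fingers. I'll advance and close.

>>> apply_moves --pt "0.25 0 0.75 0 0 0 -1" --pt "0.25 0 0.75 0 0 0 -1" --pt "0 0 0 0 0 0 -1" --pt "0 0 0 0 0 0 1" --pt "0 0 0 0 0 0 1" --pt "0 0 0 0 0 0 1" --pt "0 0 0 0 0 0 1" --pt "0 0 0 0 0 0 1" --grip_force 50

```text
time: 9.05
tool_pos: [0.6355, 0.219, 0.0394]
tcp_rot: [[0.316, 0.407, 0.857], [0.137, -0.913, 0.383], [0.939, -0.004, -0.344]]
force: [-0.2, -0.5, 0.9]
opening: 0.0334
gripper_force: 54.5
```

>>> apply_moves --pt "0 0 0 0 0 0 1" --pt "0.7 0 -0.25 0 0 0 1" --pt "0.9 0 -0.35 0 0 0 1" --pt "0.9 0 -0.35 0 0 0 1" --pt "0.9 0 -0.35 0 0 0 1" --pt "0 0 0 0 0 0 1"

```text
time: 9.8
tool_pos: [0.6355, 0.2179, 0.1894]
tcp_rot: [[0.309, 0.407, 0.859], [0.137, -0.913, 0.384], [0.941, -0.001, -0.338]]
force: [0.5, -0.4, -1.7]
opening: 0.0333
gripper_force: 54.5
```

```bash
python3 fit.py; python3 - <<'E'
from h import *
T1=np.load("T1.npy");print("soap",onz((388,232),.03,"wrist",T1).round(3))
a=cams.snapshot("wrist");b=cams.snapshot("side");cv2.imwrite("pics/w4.png",np.hstack([cv2.resize(a,(400,250)),cv2.resize(b[130:300,180:400],(400,309))[:250]])[:,:,::-1])
E
```

```text
[  1.1   3.7 126.4 129.2  28.3 -50.9] [0.6355 0.2179 0.1894] [[0.309, 0.407, 0.859], [0.137, -0.913, 0.384], [0.941, -0.001, -0.338]]
soap [ 0.404 -0.467  0.03 ]
```

View pics/w4.png

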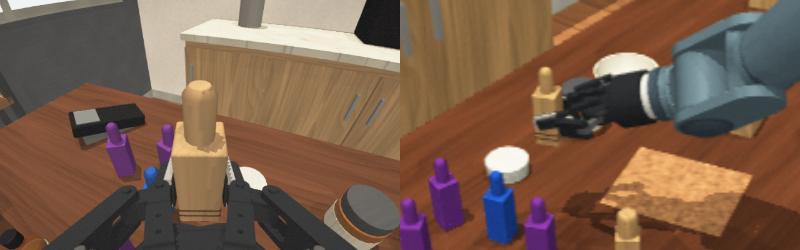

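The post is held upright between the pads, clear of everything. Now I'll tip it level.

>>> apply_moves --pt "0 0 0 0 -0.8 0 1" --pt "0 0 0 0 -0.8 0 1" --pt "0 0 0 0 -0.8 0 1" --pt "0 0 0 0 -0.8 0 1" --pt "0 0 0 0 -0.8 0 1" --pt "0 0 0 0 -0.8 0 1" --pt "0 0 0 0 -0.8 0 1" --pt "0 0 0 0 -0.8 0 1"

```text
time: 10.9
tool_pos: [0.6324, 0.218, 0.1813]
tcp_rot: [[0.697, 0.409, 0.59], [0.307, -0.913, 0.27], [0.648, -0.007, -0.761]]
force: [-0.6, 0.0, -1.1]
opening: 0.0332
gripper_force: 54.4
```

>>> apply_moves --pt "0 0 0 0 -0.8 0 1" --pt "0 0 0 0 -0.8 0 1" --pt "0 0 0 0 -0.8 0 1" --pt "0 0 0 0 -0.8 0 1" --pt "0 0 0 0 -0.8 0 1" --pt "0 0 0 0 -0.8 0 1" --pt "0 0 0 0 -0.8 0 1" --pt "0 0 0 0 -0.8 0 1"

```text
time: 11.9
tool_pos: [0.6324, 0.218, 0.1814]
tcp_rot: [[0.896, 0.409, 0.173], [0.4, -0.913, 0.085], [0.192, -0.007, -0.981]]
force: [0.2, -0.4, -0.6]
opening: 0.0333
gripper_force: 54.4
```

>>> apply_moves --pt "0 0 0 0 -1 0 1" --pt "0 0 0 0 -1 0 1" --pt "0 0 0 0 -1 0 1" --pt "0 0 0 0 -1 0 1" --pt "0 0 0 0 -1 0 1" --pt "0 0 0 0 -1 0 1" --pt "0 0 0 0 -0.8 0 1" --pt "0 0 0 0 0 0 1"

```text
time: 12.9
tool_pos: [0.6331, 0.2182, 0.1812]
tcp_rot: [[0.857, 0.409, -0.313], [0.386, -0.913, -0.133], [-0.341, -0.007, -0.94]]
force: [-0.5, 0.5, -1.5]
opening: 0.0335
gripper_force: 54.4
```

```bash
python3 fit.py
```

```text
[10.9 31.  74.2 -4.1 94.3 77.1] [0.6331 0.2182 0.1812] [[0.857, 0.409, -0.313], [0.386, -0.913, -0.133], [-0.341, -0.007, -0.94]]
```

>>> apply_moves --pt "-0.75 0.55 0.7 0 0 0 1" --pt "-0.75 0.55 0.7 0 0 0 1" --pt "-0.75 0.55 0.7 0 0 0 1" --pt "-0.75 0.55 0.7 0 0 0 1" --pt "-0.75 0.55 0.7 0 0 0 1" --pt "0 0 0 0 0 0 1" --pt "0.25 0 0.7 0 0 0 1" --pt "0 0 0 0 0 0 1"

```text
time: 13.9
tool_pos: [0.5052, 0.0419, 0.0715]
tcp_rot: [[0.858, 0.408, -0.312], [0.386, -0.913, -0.132], [-0.339, -0.007, -0.941]]
force: [-0.5, -0.1, -1.3]
opening: 0.0332
gripper_force: 54.3
```

```bash
python3 - <<'E'
from cad import *
from scipy.optimize import minimize
T=tool();s=T[:3,0].copy();s[2]=0;s/=np.linalg.norm(s);ax=T[:3,3]+[0,0,.0165]
def M(v):
    a,b=np.radians([v[3],v[4]]);z=np.array([np.cos(a)*np.cos(b),np.sin(a)*np.cos(b),np.sin(b)]);y=np.array([-np.sin(a),np.cos(a),0])
    m=np.eye(4);m[:3,:3]=np.c_[y,np.cross(z,y),z];m[:3,3]=np.array(v[:3])/100-.042*z;return m
v0=np.r_[ax*100,np.degrees(np.arctan2(s[1],s[0])),0]
O=[obs(c,M(v0)) for c in("scene","side")];print(T.round(4),v0.round(2),[o[0] for o in O if o[2] is not None])
O2=[o for o in O if o[2] is not None]
cost=lambda v:sum(1-iou(mask(o[0],o[1],M(v)),o[2]) for o in O2)
if O2:
  r=minimize(cost,v0,method="Nelder-Mead",options=dict(initial_simplex=[v0]+[v0+d for d in np.diag([.5,.5,.5,6,6])]));print(r.x.round(2),r.fun,cost(v0))
im=np.hstack([cv2.resize(o[3][y-50:y+50,x-60:x+60],(380,317)) for o,(x,y) in zip(O,((322,200),(331,230)))])
cv2.imwrite("pics/l1.png",im[:,:,::-1])
E
```

```text
[[ 0.8578  0.4084 -0.3122  0.5052]
 [ 0.3865 -0.9128 -0.1323  0.0419]
 [-0.339  -0.0072 -0.9408  0.0715]
 [ 0.      0.      0.      1.    ]] [50.52  4.19  8.8  24.25  0.  ] ['scene', 'side']
[50.95  4.82  8.78 21.27  0.16] 1.0472879919487261 1.1175188122090778
```

View pics/l1.png

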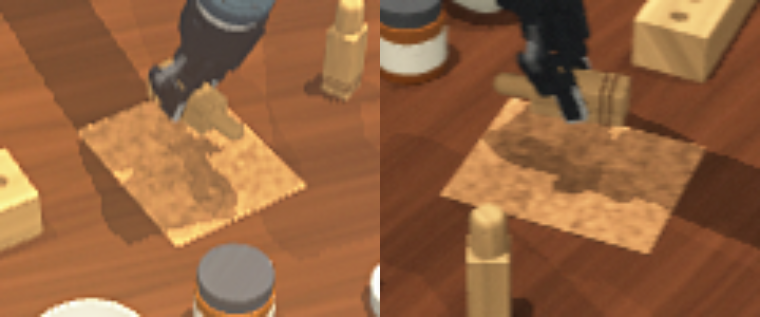

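The post is level with its tenon pointing outward, over the mat. I'll lower it.

>>> apply_moves --pt "0.24 0 0.68 0 0 0 1" --pt "0.24 0 0.68 0 0 0 1" --pt "0 0 0 0 0 0 1" --pt "0.03 0 0.08 0 0 0 1" --pt "0 0 0 0 0 0 1"

```text
time: 14.72
tool_pos: [0.5077, 0.0415, 0.0134]
tcp_rot: [[0.86, 0.408, -0.306], [0.386, -0.913, -0.133], [-0.333, -0.003, -0.943]]
force: [-0.7, -0.9, -0.8]
opening: 0.0336
gripper_force: 54.3
```

>>> apply_moves --pt "0 0 0 0 0 0 1" --pt "0.02 0 0.05 0 0 0 1" --pt "0 0 0 0 0 0 1"

```text
time: 15.1
tool_pos: [0.5066, 0.0415, 0.01]
tcp_rot: [[0.859, 0.408, -0.308], [0.386, -0.913, -0.133], [-0.336, -0.004, -0.942]]
force: [0.2, 0.1, -1.6]
opening: 0.0331
gripper_force: 54.3
```

>>> apply_moves --pt "0.02 0 0.05 0 0 0 1" --pt "0 0 0 0 0 0 1" --pt "0 0 0 0 0 0 -1" --pt "0 0 0 0 0 0 -1" --pt "0 0 0 0 0 0 -1" --pt "0 0 0 0 0 0 -1" --pt "0 0 0 0 0 0 -1" --pt "0 0 0 0 0 0 -1"

```text
time: 16.1
tool_pos: [0.5068, 0.0416, 0.0079]
tcp_rot: [[0.859, 0.408, -0.308], [0.386, -0.913, -0.133], [-0.335, -0.004, -0.942]]
force: [-0.4, -0.2, -1.0]
opening: 0.0852
gripper_force: 0.0
```

>>> apply_moves --pt "0 0 -0.6 0 0 0 -1" --pt "0 0 -1 0 0 0 -1" --pt "0 0 -1 0 1 0 -1" --pt "0 0 -1 0 1 0 -1" --pt "0 0 -0.8 0 1 0 -1" --pt "0 0 0 0 1 0 -1" --pt "0 0 0 0 0.35 0 -1" --pt "0 0 0 0 0 0 -1"

```text
time: 17.1
tool_pos: [0.553, 0.0617, 0.1753]
tcp_rot: [[0.913, 0.408, 0.002], [0.408, -0.913, 0.006], [0.004, -0.005, -1.0]]
force: [-0.0, -1.5, 0.1]
opening: 0.0852
gripper_force: 0.0
```

```bash
cat > m2.py <<'E'
from cad import *
import sys
from scipy.optimize import minimize
def M(v):
    a=np.radians(v[2]);z=np.array([np.cos(a),np.sin(a),0]);y=np.array([-np.sin(a),np.cos(a),0])
    m=np.eye(4);m[:3,:3]=np.c_[y,np.cross(z,y),z];m[:3,3]=np.r_[np.array(v[:2])/100,.020]-.042*z;return m
v0=np.array([50.6,4.15,23.5])
O=[obs(c,M(v0)) for c in sys.argv[1:]];cv2.imwrite("pics/m2_%.1f.png"%env.state()["time"],O[-1][3][:,:,::-1])
O2=[o for o in O if o[2] is not None];print([o[0] for o in O2])
cost=lambda v:sum(1-iou(mask(o[0],o[1],M(v)),o[2]) for o in O2)
r=minimize(cost,v0,method="Nelder-Mead",options=dict(initial_simplex=[v0]+[v0+d for d in np.diag([.6,.6,6])]));print(r.x.round(2),r.fun,[round(iou(mask(o[0],o[1],M(r.x)),o[2]),2) for o in O2])
s=env.state();print(s["joint_pos"].round(1),s["tool_pos"].round(4),s["tcp_rot"].round(3).tolist())
E
python3 m2.py scene side wrist
```

```text
['scene', 'side', 'wrist']
[50.98  4.46 23.85] 0.32880406805817686 [np.float64(0.84), np.float64(0.93), np.float64(0.9)]
[ -5.5   4.9 105.7   0.4  69.3  60.3] [0.5538 0.0618 0.1756] [[0.913, 0.408, 0.003], [0.408, -0.913, 0.006], [0.005, -0.005, -1.0]]
```

>>> apply_moves --pt "0 0 0 0 0 -1 -1" --pt "0 0 0 0 0 -1 -1" --pt "0 0 0 0 0 -1 -1" --pt "0 0 0 0 0 -1 -1" --pt "0 0 0 0 0 -1 -1" --pt "0 0 0 0 0 -1 -1" --pt "0 0 0 0 0 -1 -1" --pt "0 0 0 0 0 -1 -1"

```text
time: 18.4
tool_pos: [0.5538, 0.0618, 0.1758]
tcp_rot: [[0.486, 0.874, 0.003], [0.874, -0.486, 0.006], [0.007, -0.0, -1.0]]
force: [0.5, 0.2, 0.2]
opening: 0.0854
gripper_force: 0.0
```

>>> apply_moves --pt "0 0 0 0 0 -1 -1" --pt "0 0 0 0 0 -1 -1" --pt "0 0 0 0 0 -1 -1" --pt "0 0 0 0 0 -1 -1" --pt "0 0 0 0 0 -1 -1" --pt "0 0 0 0 0 -1 -1" --pt "0 0 0 0 0 -1 -1" --pt "0 0 0 0 0 -1 -1"

```text
time: 19.4
tool_pos: [0.5538, 0.0618, 0.1758]
tcp_rot: [[-0.132, 0.991, 0.003], [0.991, 0.132, 0.006], [0.006, 0.004, -1.0]]
force: [-0.1, -0.9, 0.1]
opening: 0.0857
gripper_force: 0.0
```

>>> apply_moves --pt "0 0 0 0 0 -1 -1" --pt "0 0 0 0 0 -1 -1" --pt "0 0 0 0 0 -1 -1" --pt "0 0 0 0 0 -1 -1" --pt "0 0 0 0 0 -1 -1" --pt "0 0 0 0 0 -1 -1" --pt "0 0 0 0 0 -1 -1" --pt "0 0 0 0 0 -1 -1"

```text
time: 20.4
tool_pos: [0.5538, 0.0618, 0.1758]
tcp_rot: [[-0.698, 0.716, 0.003], [0.716, 0.698, 0.006], [0.002, 0.007, -1.0]]
force: [0.0, 0.4, 0.1]
opening: 0.0853
gripper_force: 0.0
```

>>> apply_moves --pt "0 0 0 0 0 -1 -1" --pt "0 0 0 0 0 -1 -1" --pt "0 0 0 0 0 -1 -1" --pt "0 0 0 0 0 -1 -1" --pt "0 0 0 0 0 -1 -1" --pt "0 0 0 0 0 -1 -1" --pt "0 0 0 0 0 -1 -1" --pt "0 0 0 0 0 -1 -1"

```text
time: 21.4
tool_pos: [0.5538, 0.0618, 0.1758]
tcp_rot: [[-0.987, 0.158, 0.003], [0.158, 0.987, 0.006], [-0.002, 0.007, -1.0]]
force: [0.1, -0.5, -0.2]
opening: 0.0857
gripper_force: 0.0
```

>>> apply_moves --pt "0 0 0 0 0 -1 -1" --pt "0 0 0 0 0 -1 -1" --pt "0 0 0 0 0 -1 -1" --pt "0 0 0 0 0 -1 -1" --pt "0 0 0 0 0 -1 -1" --pt "0 0 0 0 0 -1 -1" --pt "0 0 0 0 0 -1 -1" --pt "0 0 0 0 0 -0.25 -1"

```text
time: 22.4
tool_pos: [0.5538, 0.0618, 0.1758]
tcp_rot: [[-0.913, -0.407, 0.003], [-0.407, 0.913, 0.006], [-0.006, 0.005, -1.0]]
force: [-0.6, 0.1, 0.2]
opening: 0.0853
gripper_force: 0.0
```

```bash
python3 m2.py scene side wrist
```

```text
['scene', 'side', 'wrist']
[50.8   4.23 24.15] 0.36612075970553215 [np.float64(0.87), np.float64(0.81), np.float64(0.96)]
[  -5.5    4.8  105.7    0.4   69.3 -119.6] [0.5537 0.0618 0.1759] [[-0.914, -0.406, 0.004], [-0.406, 0.914, 0.006], [-0.006, 0.004, -1.0]]
```

>>> apply_moves --pt "0.76 0.02 0.7 0 0 0 -1" --pt "0.76 0.02 0.7 0 0 0 -1" --pt "0 0 0.9 0 0 0 -1" --pt "0 0 0.9 0 0 0 -1" --pt "0 0 0.8 0 0 0 -1" --pt "0 0 0.2 0 0 0 -1" --pt "0 0 0 0 0 0 -1" --pt "0 0 0 0 0 0 -1"

```text
time: 23.7
tool_pos: [0.4994, 0.0394, 0.0091]
tcp_rot: [[-0.914, -0.407, 0.006], [-0.407, 0.914, 0.006], [-0.008, 0.003, -1.0]]
force: [0.1, -0.8, -0.4]
opening: 0.0854
gripper_force: 0.0
```

>>> apply_moves --pt "0 0 0 0 0 0 1" --pt "0 0 0 0 0 0 1" --pt "0 0 0 0 0 0 1" --pt "0 0 0 0 0 0 1" --pt "0 0 0 0 0 0 1" --pt "0 0 0 0 0 0 1" --grip_force 60

```text
time: 24.45
tool_pos: [0.4987, 0.0395, 0.0082]
tcp_rot: [[-0.914, -0.407, 0.005], [-0.407, 0.914, 0.006], [-0.007, 0.004, -1.0]]
force: [-0.9, 0.6, 5.5]
opening: 0.0328
gripper_force: 61.0
```

>>> apply_moves --pt "0 0 -0.5 0 0 0 1" --pt "0 0 -1 0 0 0 1" --pt "0 0 -1 0 0 0.5 1" --pt "0.27 -1 -0.7 0 0 0 1" --pt "0.27 -1 -0.7 0 0 0 1" --pt "0.27 -1 -0.7 0 0 0 1" --pt "0.27 -1 -0.7 0 0 0 1" --pt "0.27 -1 -0.7 0 0 0 1"

```text
time: 25.45
tool_pos: [0.5204, -0.1688, 0.2462]
tcp_rot: [[-0.929, -0.37, 0.002], [-0.37, 0.929, 0.007], [-0.005, 0.006, -1.0]]
force: [-0.2, -0.8, -2.8]
opening: 0.0326
gripper_force: 60.3
```

>>> apply_moves --pt "0 0 0 0 0 1 1" --pt "0 0 0 0 0 1 1" --pt "0 0 0 0 0 1 1" --pt "0 0 0 0 0 1 1" --pt "0 0 0 0 0 1 1" --pt "0 0 0 0 0 1 1" --pt "0 0 0 0 0 1 1" --pt "0 0 0 0 0 1 1"

```text
time: 26.45
tool_pos: [0.5204, -0.1674, 0.2451]
tcp_rot: [[-0.965, 0.261, 0.002], [0.261, 0.965, 0.008], [0.0, 0.008, -1.0]]
force: [-0.3, 0.1, -2.0]
opening: 0.033
gripper_force: 60.3
```

>>> apply_moves --pt "0 0 0 0 0 1 1" --pt "0 0 0 0 0 1 1" --pt "0 0 0 0 0 1 1" --pt "0 0 0 0 0 1 1" --pt "0 0 0 0 0 1 1" --pt "0 0 0 0 0 1 1" --pt "0 0 0 0 0 1 1" --pt "0 0 0 0 0 1 1"

```text
time: 27.45
tool_pos: [0.5204, -0.1674, 0.2451]
tcp_rot: [[-0.619, 0.786, 0.002], [0.786, 0.619, 0.008], [0.005, 0.006, -1.0]]
force: [0.9, 0.2, -1.4]
opening: 0.0331
gripper_force: 60.3
```

>>> apply_moves --pt "0 0 0 0 0 1 1" --pt "0 0 0 0 0 1 1" --pt "0 0 0 0 0 1 1" --pt "0 0 0 0 0 1 1" --pt "0 0 0 0 0 1 1" --pt "0 0 0 0 0 1 1" --pt "0 0 0 0 0 1 1" --pt "0 0 0 0 0 1 1"

```text
time: 28.45
tool_pos: [0.5204, -0.1674, 0.2451]
tcp_rot: [[-0.027, 1.0, 0.002], [1.0, 0.027, 0.008], [0.008, 0.002, -1.0]]
force: [0.7, -0.0, -0.5]
opening: 0.0332
gripper_force: 60.3
```

>>> apply_moves --pt "0 0 0 0 0 1 1" --pt "0 0 0 0 0 1 1" --pt "0 0 0 0 0 1 1" --pt "0 0 0 0 0 1 1" --pt "0 0 0 0 0 1 1" --pt "0 0 0 0 0 1 1" --pt "0 0 0 0 0 1 1" --pt "0 0 0 0 0 1 1"

```text
time: 29.45
tool_pos: [0.5204, -0.1674, 0.2451]
tcp_rot: [[0.575, 0.818, 0.002], [0.818, -0.575, 0.008], [0.007, -0.003, -1.0]]
force: [-0.3, -0.1, -1.2]
opening: 0.0329
gripper_force: 60.3
```

```bash
python3 fit.py
```

```text
[-29.9  -0.5 103.7   0.4  77.    5.1] [ 0.5204 -0.1674  0.2451] [[0.575, 0.818, 0.002], [0.818, -0.575, 0.008], [0.007, -0.003, -1.0]]
```

>>> apply_moves --pt "0 0 0 0 0 1 1" --pt "0 0 0 0 0 1 1" --pt "0 0 0 0 0 1 1" --pt "0 0 0 0 1 0 1" --pt "0 0 0 0 1 0 1" --pt "0 0 0 0 1 0 1" --pt "0 0 0 0 1 0 1" --pt "0 0 0 0 1 0 1"

```text
time: 30.45
tool_pos: [0.5205, -0.1675, 0.2454]
tcp_rot: [[0.691, 0.66, 0.296], [0.604, -0.752, 0.265], [0.398, -0.004, -0.918]]
force: [-0.4, -1.4, -1.4]
opening: 0.0332
gripper_force: 60.4
```

>>> apply_moves --pt "0 0 0 0 1 0 1" --pt "0 0 0 0 1 0 1" --pt "0 0 0 0 1 0 1" --pt "0 0 0 0 1 0 1" --pt "0 0 0 0 1 0 1" --pt "0 0 0 0 1 0 1" --pt "0 0 0 0 1 0 1" --pt "0 0 0 0 1 0 1"

```text
time: 31.45
tool_pos: [0.5206, -0.1675, 0.2454]
tcp_rot: [[0.377, 0.659, 0.65], [0.326, -0.752, 0.573], [0.867, -0.004, -0.499]]
force: [-0.1, -0.1, -1.7]
opening: 0.0334
gripper_force: 60.4
```

>>> apply_moves --pt "0 0 0 0 1 0 1" --pt "0 0 0 0 1 0 1" --pt "0 0 0 0 1 0 1" --pt "0 0 0 0 1 0 1" --pt "0 0 0 0 1 0 1" --pt "0 0 0 0 1 0 1" --pt "0 0 0 0 0.45 0 1" --pt "0 0 0 0 0 0 1"

```text
time: 32.45
tool_pos: [0.5209, -0.1675, 0.2456]
tcp_rot: [[0.009, 0.66, 0.751], [0.002, -0.751, 0.66], [1.0, -0.004, -0.009]]
force: [-0.3, 0.0, -1.0]
opening: 0.0328
gripper_force: 60.5
```

```bash
cat > m3.py <<'E'
from cad import *
import sys
from scipy.optimize import minimize
T=tool();s=env.state();print(s["time"],s["joint_pos"].round(1),T.round(4).tolist())
def M(v): # x,y,z of tenon tip (cm), lean along world x,y (deg); axis down
    z=np.array([np.tan(np.radians(v[3])),np.tan(np.radians(v[4])),-1]);z/=np.linalg.norm(z)
    y=np.cross(z,T[:3,2]);y/=np.linalg.norm(y);m=np.eye(4);m[:3,:3]=np.c_[np.cross(y,z),y,z];m[:3,3]=np.array(v[:3])/100-.12*z;return m
g=T[:3,3]-.018*T[:3,2];v0=np.r_[g*100-[0,0,9],0,0]
O=[obs(c,M(v0)) for c in sys.argv[1:]];np.save("v0.npy",v0)
O2=[o for o in O if o[2] is not None];print(v0.round(2),[o[0] for o in O2])
cost=lambda v:sum(1-iou(mask(o[0],o[1],M(v)),o[2]) for o in O2)
if O2:
  r=minimize(cost,v0,method="Nelder-Mead",options=dict(initial_simplex=[v0]+[v0+d for d in np.diag([.6,.6,.6,5,5])],maxiter=400));print(r.x.round(2),round(r.fun,3),round(cost(v0),3))
a,b=[o[3] for o in O[:2]];(x,y)=proj(v0[:3]/100,"scene")[0].astype(int);(p,q)=proj(v0[:3]/100,"side")[0].astype(int);f=lambda i,x,y:cv2.resize(i[max(0,y-60):y+60,x-60:x+60],(400,400),interpolation=cv2.INTER_CUBIC)
cv2.imwrite("pics/m3_%.1f.png"%s["time"],np.hstack([f(a,x,y),f(b,p,q)])[:,:,::-1]);print("pics/m3_%.1f.png"%s["time"])
E
python3 m3.py scene side
```

```text
32.45 [-59.3  11.8 121.2  82.4  97.4 -43.3] [[0.0092, 0.6597, 0.7514, 0.5209], [0.0024, -0.7515, 0.6598, -0.1675], [1.0, -0.0042, -0.0085, 0.2456], [0.0, 0.0, 0.0, 1.0]]
[ 50.74 -17.94  15.57   0.     0.  ] ['scene', 'side']
[ 51.12 -17.61  15.64  -1.17  -2.05] 0.587 0.926
pics/m3_32.5.png
```

>>> apply_moves --pt "0 0.53 0.08 0 0 0 1" --pt "0 0.53 0.08 0 0 0 1" --pt "-0.7 0 0 0 0 0 1" --pt "-0.7 0 0 0 0 0 1" --pt "-0.7 0 0 0 0 0 1" --pt "0 0 0 0 0 0 1" --pt "0 0 0 0 0 0 1"

```text
time: 33.52
tool_pos: [0.5535, -0.1961, 0.1634]
tcp_rot: [[0.006, 0.66, 0.752], [0.005, -0.752, 0.66], [1.0, -0.001, -0.008]]
force: [1.0, 0.5, -1.4]
opening: 0.0334
gripper_force: 60.5
```

```bash
sed -i 's/-.018\*T/-.012*T/; s/\[0,0,9\]/[0,0,8.9]/' m3.py; python3 m3.py scene side; python3 - <<'E'
from h import *
T=tool();g=T[:3,3]-.012*T[:3,2]
pts=np.array([[.5445,-.2038,.054],[g[0],g[1],g[2]-.089]])
for c in("scene","side"): print(c,proj(pts,c).round(1).tolist())
E
ls pics
```

```text
33.525 [-57.8  27.1 113.5  82.7  95.4 -51. ] [[0.0062, 0.6597, 0.7515, 0.5535], [0.0046, -0.7515, 0.6597, -0.1961], [1.0, -0.0006, -0.0077, 0.1634], [0.0, 0.0, 0.0, 1.0]]
[ 54.45 -20.4    7.45   0.     0.  ] ['scene', 'side']
[ 5.465e+01 -2.023e+01  7.530e+00 -2.000e-02  1.000e-01] 0.465 0.544
pics/m3_33.5.png
scene [[247.4, 211.5], [246.6, 206.7]]
side [[371.4, 177.3], [371.8, 171.9]]
a.png
b.png
c.png
l1.png
m2_17.4.png
m2_22.7.png
m3_32.5.png
m3_33.5.png
w1.png
w2.png
w3.png
w4.png
wrist_5.9.png
wrist_7.0.png
```

```bash
python3 - <<'E'
from h import *
H=[(.5346,-.1620),(.5445,-.2038),(.5543,-.2464),(.5641,-.2890)]
out=[]
for f,c,x,y in(("a","scene",243,215),("b","side",373,180)):
  im=cv2.imread(f"pics/{f}.png");k=8;t=cv2.resize(im[y-19:y+19,x-35:x+35],None,fx=5.6,fy=k,interpolation=cv2.INTER_CUBIC)
  for i,(hx,hy) in enumerate(H):
    a=np.arange(0,6.3,.2);r=(.009,.0115,.014,.0165)[i]
    p=(proj(np.c_[hx+r*np.cos(a),hy+r*np.sin(a),0*a+.054],c)-[x-35,y-19]+.5)*[5.6,k]
    cv2.polylines(t,[p.astype(np.int32)],True,(0,0,255),1)
  out.append(t)
b=cv2.imread("pics/m3_33.5.png");b=cv2.resize(b,(784,290)) if 0 else cv2.resize(b[80:370],(784,290))
cv2.imwrite("pics/o.png",np.vstack([np.hstack(out),b]))
E
```

```text
(no output)
```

View pics/o.png

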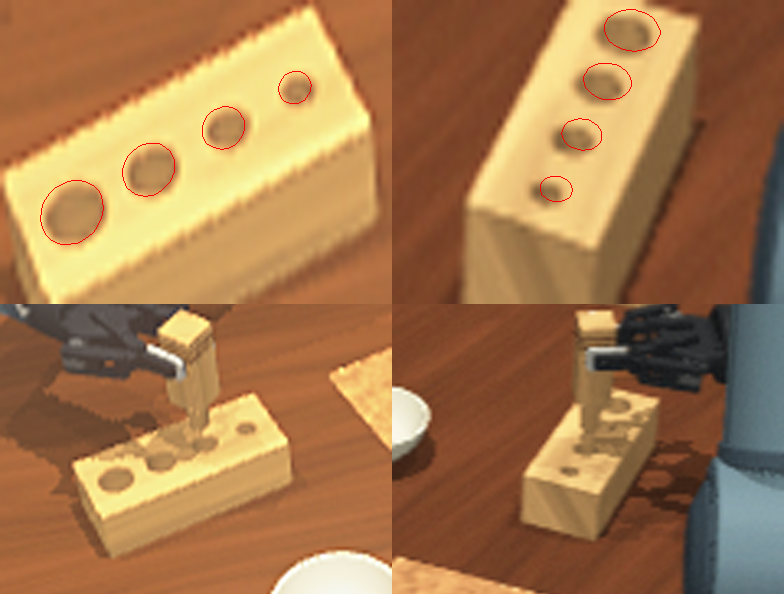

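```bash
python3 - <<'E'
from h import *
print(tri([((247.9,211.75),"scene"),((370.1,177.7),"side")]))
for uv,c in(((247.9,211.75),"scene"),((370.1,177.7),"side")): print(onz(uv,.054,c).round(4))
# precise dark-centroid of hole1 in initial pictures, along with hole 2,3
for f,c in(("a","scene"),("b","side")):
  g=cv2.GaussianBlur(cv2.cvtColor(cv2.imread(f"pics/{f}.png"),6),(0,0),.6).astype(float)
  for hx,hy in((.5346,-.162),(.5445,-.2038),(.5543,-.2464),(.5641,-.2890)):
    u,v=proj([hx,hy,.054],c)[0];U,V=int(round(u)),int(round(v));w=g[V-4:V+5,U-5:U+6];m=np.clip(np.percentile(w,75)-25-w,0,None);yy,xx=np.mgrid[V-4:V+5,U-5:U+6]
    cx,cy=(m*xx).sum()/m.sum(),(m*yy).sum()/m.sum();print(c,np.round([u,v,cx,cy],1),onz((cx,cy),.054,c).round(4))
E
```

```text
(array([ 0.5468149 , -0.20166541,  0.05342377]), [np.float64(0.001251775248740876), np.float64(0.0012517752487410175)])
[ 0.5461 -0.2025  0.054 ]
[ 0.5465 -0.1992  0.054 ]
scene [260.1 206.4 260.9 206.9] [ 0.5374 -0.16    0.054 ]
scene [247.4 211.5 248.2 211.7] [ 0.5462 -0.2015  0.054 ]
scene [234.1 216.7 234.8 216.9] [ 0.556  -0.2444  0.054 ]
scene [220.4 222.  220.8 222.3] [ 0.5657 -0.2879  0.054 ]
side [366.8 184.1 365.  184.5] [ 0.5378 -0.1568  0.054 ]
side [371.4 177.3 370.1 177.4] [ 0.5474 -0.2005  0.054 ]
side [376.  170.7 374.9 170.9] [ 0.5562 -0.2427  0.054 ]
side [380.4 164.3 380.4 163.4] [ 0.5673 -0.2938  0.054 ]
```

Both estimates agree within about 1 mm that the tenon tip is over the 23 mm hole. I'll lower it gently.

>>> apply_moves --pt "-0.3 -0.01 0.01 0 0 0 1" --pt "-0.3 0 0 0 0 0 1" --pt "-0.1 0 0 0 0 0 1" --pt "0 0 0 0 0 0 1"

```text
time: 34.22
tool_pos: [0.5534, -0.195, 0.1336]
tcp_rot: [[0.007, 0.659, 0.752], [0.002, -0.752, 0.659], [1.0, -0.003, -0.007]]
force: [6.0, 2.2, -2.4]
opening: 0.0328
gripper_force: 60.0
```

>>> apply_moves --pt "0 0.01 0.03 0 0 0 1" --pt "-0.1 0 0 0 0 0 1" --pt "-0.1 0 0 0 0 0 1" --pt "0 0 0 0 0 0 1"

```text
time: 34.72
tool_pos: [0.554, -0.1947, 0.1256]
tcp_rot: [[0.008, 0.66, 0.752], [0.003, -0.752, 0.66], [1.0, -0.003, -0.008]]
force: [1.9, 0.6, -2.6]
opening: 0.033
gripper_force: 60.5
```

>>> apply_moves --pt "-0.12 0 0.01 0 0 0 1" --pt "-0.12 0 0 0 0 0 1" --pt "-0.12 0 0 0 0 0 1" --pt "0 0 0 0 0 0 1"

```text
time: 35.22
tool_pos: [0.5542, -0.1944, 0.1113]
tcp_rot: [[0.008, 0.66, 0.751], [0.003, -0.752, 0.66], [1.0, -0.003, -0.008]]
force: [0.7, 0.1, -1.3]
opening: 0.0329
gripper_force: 60.6
```

>>> apply_moves --pt "-0.06 0 0 0 0 0 1" --pt "-0.05 0 0 0 0 0 1" --pt "0 0 0 0 0 0 1" --pt "0 0 0 0 0 0 1"

```text
time: 35.72
tool_pos: [0.5543, -0.1946, 0.1077]
tcp_rot: [[0.007, 0.66, 0.751], [0.003, -0.751, 0.66], [1.0, -0.002, -0.007]]
force: [-0.2, -0.5, 1.5]
opening: 0.0331
gripper_force: 60.8
```

>>> apply_moves --pt "-0.04 0 0 0 0 0 1" --pt "0 0 0 0 0 0 1" --pt "0 0 0 0 0 0 1"

```text
time: 36.1
tool_pos: [0.5542, -0.1946, 0.1077]
tcp_rot: [[0.003, 0.661, 0.75], [0.002, -0.75, 0.661], [1.0, -0.001, -0.004]]
force: [-5.3, 2.3, 8.5]
opening: 0.0329
gripper_force: 61.1
```

Seated: the height stopped at 0.1077 m while the contact force rose. Releasing and backing out.

>>> apply_moves --pt "0.02 0 0 0 0 0 1" --pt "0 0 0 0 0 0 -1" --pt "0 0 0 0 0 0 -1" --pt "0 0 0 0 0 0 -1" --pt "0 0 0 0 0 0 -1" --pt "0 0 0 0 0 0 -1" --pt "0 0 0 0 0 0 -1"

```text
time: 36.98
tool_pos: [0.5543, -0.1945, 0.1066]
tcp_rot: [[0.008, 0.66, 0.751], [0.003, -0.752, 0.66], [1.0, -0.002, -0.008]]
force: [-0.1, 0.7, 0.2]
opening: 0.0854
gripper_force: 0.0
```

>>> apply_moves --pt "0.1 0 -0.4 0 0 0 -1" --pt "0.1 0 -0.8 0 0 0 -1" --pt "0.2 0 -0.8 0 0 0 -1" --pt "0.5 0 -0.5 0 0 0 -1" --pt "0.8 0 0 0 0 0 -1" --pt "0.8 0 0 0 0 0 -1" --pt "0 0 0 0 0 0 -1"

```text
time: 37.85
tool_pos: [0.4796, -0.2617, 0.2095]
tcp_rot: [[0.005, 0.659, 0.752], [0.008, -0.752, 0.659], [1.0, 0.003, -0.01]]
force: [0.7, 0.2, 0.9]
opening: 0.0854
gripper_force: 0.0
```

```bash
python3 - <<'E'
from cad import *
M=np.eye(4);M[:3,:3]=np.diag([1,-1,-1]);M[:3,3]=.5465,-.2015,.138
O=[obs(c,M) for c in("scene","side")];print([(o[0],o[2] is not None and round(iou(mask(o[0],None,M),o[2]),2)) for o in O],env.state()["force"].round(1))
f=lambda i,x,y:cv2.resize(i[y-60:y+60,x-70:x+70],(400,343),interpolation=cv2.INTER_CUBIC)
cv2.imwrite("pics/end.png",np.hstack([f(O[0][3],270,190),f(O[1][3],355,185)])[:,:,::-1])
E
```

```text
[('scene', np.float64(0.74)), ('side', np.float64(0.63))] [0.9 0.9 0.2]
```

View pics/end.png

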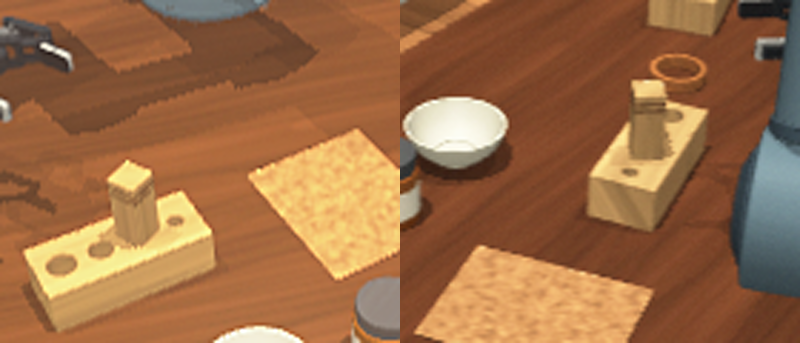

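The post stands upright in the second hole, shoulder down, with holes 0, 2 and 3 open. The gripper is clear.

```bash
python3 -c "
from cell import env
print(env.job_done())"
```

```text
the job is handed in; nothing more can be done
None
```

The thin-tenon post was laid on the cork mat, regripped and set tenon down in the beam's 23 mm hole, where it stands upright with its shoulder on the wood; the job was handed in at about 38 s, and no verdict came back.

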